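Wind a jig stage on by two turns

ROBOT

A 6-joint arm with a two-finger parallel gripper is mounted at the origin on the work surface. World frame = base frame: x ahead of the robot, y to its left, z up, the work surface at z = 0. Lengths are in m, angles in rad, forces in N, time in s.
With the tool pointing down it reaches from about 0.225 to 0.875 m from the base axis. Payload 3.4 kg.
Tool frame: the origin (TCP) lies midway between the tips of the shut fingers; the grasp point (between the pads) lies 19 mm behind it; z points along the fingers, y is the line along which they close (so a half turn about z gives the same grasp; the last joint's range is limited). The gripper opens to 85 mm and grips with 20 to 120 N. Pads are 22 mm wide; open, the fingers measure 114 mm over their backs; the gripper's body (76 mm by 85 mm) begins 54 mm behind the grasp point. The pads swing forward as they close: fully open they stand 13 mm farther back than shut.
Start: joints at [-0.121, 0.276, 1.505, -0, 1.361, -0.121], TCP at [0.575, -0, 0.231] pointing down, gripper open.
Joint ranges: [-2.89, 2.89], [-0.75, 2.08], [0.22, 2.7], [-1.18, 4.32], [0.11, 2.71], [-2.7, 2.7]. Speed limits (rad/s): [2.57, 2.57, 3.14, 3.14, 3.14, 3.14].

INTERFACE

Orientations are given as a unit quaternion [w, x, y, z].
In Python, from rig import * gives the robot as it stands.
- The arm moves only by the tool apply_moves, never from a script. Its argument "steps" is one flat list of numbers, 4 for each row, row after row: the shift along the world's x, y, z in cm, then the turn about the world's z in degrees. A call has 1 to 8 rows; each row is the pose to reach, as a shift and turn from the pose commanded when the call began; what a row does not reach only later rows make up. A row lasts 1/12 s, in which the tool goes at most 41.7 mm and 7.16 degrees, less where a joint would pass 70% of its speed; a pose out of reach is approached as far as the arm can. A call with a gripper value outside its range is refused whole. "jaw" is the closure in counts, from 0 (fully open) to 255 (shut), set as the call begins (left out, the last holds). The fingers move at their own pace and stop on an object; "newtons" is the grip in N (left out, the last holds). Time passes only in rows, so rows that repeat a pose let the fingers close. It gives the time, the measured TCP pose, the force, the opening and the grip force at its end, in the units of the state.
- get_state(): the state, without advancing time (a new reading comes with each control period).
- get_image(name): name is "scene" or "side" or "wrist"; returns the picture (480x640x3 uint8, red, green, blue); there is no depth.
- calibration(name): a dict with "fx", "fy", "cx", "cy" (pixels), "k1" (the pictures are not rectified: a ray, as slopes to the right and down, at radius r is drawn at 1 + k1 r^2 times it, then the intrinsics apply), "xyz" and "rotation" of the camera in the world. Camera axes: x right, y up, looking along -z (the intrinsics and any distortion apply to the point x, -y, -z); pixel columns grow to the right and rows downward; lengths in m; the calibration is good to about 2 mm. A picture is of the moment at which its call begins: read the wrist's pose just before it. calibration takes no time and is no camera call; for the wrist camera it gives the pose at the moment of the call.
- sign_off(): hands the job in; it is judged then, once.
The state is a dict: "clock": time; "qpos": joint angles; "qd": joint speeds; "effort": joint torques, N m; "position": TCP position; "ee_rot": TCP orientation; "contact_force": force on the tool from outside, world axes, zero at the start; "moment": the same for the moment, N m; "width": finger opening in m; "gripper_force": force on a finger pad.
Only numpy, scipy, OpenCV 4.12 (cv2) and the standard library are available. Lean on these libraries where they do the work, as an engineer would, in place of code of your own. Each camera call takes 0.05 s, during which the arm holds its last target. There are 200 camera calls.

TASK

Shift the jig stage by exactly two full turns of its lead screw. Swing the stage's clamp lever fully over to open it, wind the crank clockwise (seen from above) until you feel its slack run out and the screw begin to drive, then go exactly two full turns on from that point without overshooting; finally swing the clamp lever fully back and let go. Nothing shows the count, so count the turns yourself; handle the crank and lever gently and leave the other things on the bench alone.

Things in the scene. Friction and masses are not known exactly. Their poses are not given: they have to be found in the camera images.
- unit: Jig stage, fixed to the bench: aluminium plate 240 x 460 x 14 mm (x, y, z), origin centre of its underside, z up. In this frame: grey gearbox 90 x 90 mm, 110 high, centred at (-30, -150) mm, crank on top; clamp lever pivot at (-85, 70) mm; carriage with red-brown jig 150 x 190 mm centred at (35, 80) mm, jig top 50 mm high, its near edge at x = -40 mm.
- crank_axis (a point): A point on the crank's upright turning axis, 165 mm above the bench, over the gearbox. It does not move.
- crank_knob (a point): Middle of the crank's upright black hand grip: a sleeve 26 mm in diameter and 46 mm tall that spins freely on its pin, 50 mm from the crank axis, from 142 to 188 mm above the bench (this point is 165 mm above it). The flat steel crank arm below it is 18 mm wide, its top 141 mm above the bench. Grip it with no more than 40 N.
- crank: The steel crank arm; origin on the turning axis, 122 mm above the bench, x axis towards the hand grip. Turns without end, clockwise from above is forward. Starts at any angle with 0.7 to 2.4 rad of slack ahead, different each time, taking under 1 N at the grip; then it meets the screw, which takes a steady 10 to 13 N while moving (3 to 7 N remain when paused). Backwards, slack opens again (2.7 rad at most).
- stage_mark (a point): Centre of the jig's top face, on the carriage. The screw moves it along the +y axis of the stage's frame by 1.0 mm per turn of drive; at the start it is at y = 80 mm in that frame.
- clamp (a joint): Swing of the clamp lever, rad: 0 = clamped, fully over towards -y of the stage's frame (towards the gearbox); 1.0 = open, fully over towards +y. Starts at 0 to 0.1. Both ends are stops; it moves with about 1 N and stays where it is left. The screw may be driven only with the clamp open.
- clamp_tip (a point): Centre of the black ball, 26 mm in diameter, on the end of the clamp lever: 80 mm from the pivot, which is 36 mm above the bench and turns about the stage's x axis; rod 10 mm thick. The ball is 106 mm above the bench at either end, 116 mm in mid-swing, and travels 77 mm along the stage's y axis.
- driver: Bystander: screwdriver, about 200 mm long, on the bench.
- bit_socket: Bystander: steel socket 24 mm in diameter, 26 mm tall, standing on the stage's base plate near its front edge between gearbox and clamp lever; origin under its foot.
- screw_jar: Bystander: closed jar 56 mm in diameter, 70 mm tall, on the bench beside the stage.
- parts_tray: Bystander: open grey tray 100 x 140 x 35 mm.
- tape_roll: Bystander: roll 90 mm in diameter, 24 mm tall, lying flat.
- spare_jig: Bystander: spare red-brown jig board 120 x 160 x 14 mm.
- cup: Bystander: white cup 72 mm in diameter, 85 mm tall.
- brush: Bystander: hand brush lying on the bench.

How it is judged:
By the outcome, as a careful person would: the job done as asked, in the order asked, and still so for the second after the job is handed in, with the robot touching nothing.
It also fails if it takes over 72 s, if anything falls off the work surface, if the arm or the gripper's body presses on something with over 40 N, if the wrist force passes 120 N, or if a joint passes its speed limit or range.

## Working session

There is one attempt and no reset: what is moved stays moved. The work goes in short steps, Python scripts to look and compute and a tool call to move; the robot and the scene stay as the last step left them, time stands still between calls to the robot, and variables do not carry over. Pictures are saved under pics/ and viewed, at most 10 in all, crops included, and the job is handed in when it is done.

Besides the shell and the picture viewer there is one more tool, called after ">>>" as a command line: name --argument value ..., lists and objects as JSON in quotes. apply_moves: Moves the arm, as the interface text tells. Its arguments: {"type":"object","properties":{"steps":{"type":"array","items":{"type":"number"}},"jaw":{"type":"number"},"newtons":{"type":"number"}},"required":["steps"]}

```bash
ls; mkdir -p pics; cat > h.py <<'E'
from rig import *
import numpy as np, cv2
def save(n,f):
    c=calibration(n); im=get_image(n); cv2.imwrite('pics/'+f,im[:,:,::-1]); return im,c
def ray(c,u,v):
    K=np.array([[c['fx'],0,c['cx']],[0,c['fy'],c['cy']],[0,0,1.]])
    # distorted = undist*(1+k1 r^2)
    p=cv2.undistortPoints(np.array([[[u,v]]],float),K,np.array([c['k1'],0,0,0.]))[0,0]
    R=np.array(c['rotation'],float)
    if R.size==4:
        from scipy.spatial.transform import Rotation as Ro
        R=Ro.from_quat(np.r_[R[1:],R[0]]).as_matrix()
    d=R.reshape(3,3)@np.array([p[0],-p[1],-1]); return np.array(c['xyz']),d
def onz(c,u,v,z):
    o,d=ray(c,u,v); return o+d*(z-o[2])/d[2]
def tri(c1,p1,c2,p2):
    o1,d1=ray(c1,*p1);o2,d2=ray(c2,*p2)
    t=np.linalg.lstsq(np.c_[d1,-d2],o2-o1,rcond=None)[0]
    a,b=o1+d1*t[0],o2+d2*t[1]; return (a+b)/2,np.linalg.norm(a-b)
E
python3 - <<'E'
from h import *
import json
for n in ('scene','side'):
    im,c=save(n,n+'0.png'); print(n,c)
print(get_state())
E
```

```text
pics
scene {'fx': 465.1253861055034, 'fy': 465.1253861055034, 'cx': 320.43745273491714, 'cy': 243.59058332026794, 'k1': 0.03040814604443656, 'xyz': array([1.25492345, 0.22189958, 0.90090588]), 'rotation': array([0.54513534, 0.23332419, 0.31871892, 0.739463  ])}
side {'fx': 453.28144022617033, 'fy': 453.28144022617033, 'cx': 316.06886358268594, 'cy': 238.88502788658076, 'k1': -0.10686815018283506, 'xyz': array([ 0.10280441, -0.7315794 ,  0.94975137]), 'rotation': array([ 0.89545204,  0.37348629, -0.08471724, -0.22692866])}
{'clock': 0.1, 'qpos': array([-1.20993315e-01,  2.76514148e-01,  1.50600738e+00,  5.26881274e-06,
        1.36070083e+00, -1.20997718e-01]), 'qd': array([ 8.47571646e-04, -1.02241263e-03, -3.22239903e-03,  9.26219826e-04,
        4.51650683e-04, -5.63946628e-05]), 'effort': array([ 1.55745878e-03, -4.17697620e+01, -2.46405226e+01, -1.74112388e-04,
        5.80947395e-03,  2.85749664e-07]), 'position': array([5.74527621e-01, 5.77823498e-05, 2.30535917e-01]), 'ee_rot': array([-6.43106242e-04,  7.07105380e-01,  7.07107713e-01, -5.00398271e-04]), 'contact_force': array([-0.43830821,  0.06199945, -0.04248136]), 'moment': array([-0.0131633 , -0.00983888,  0.00830328]), 'gripper_force': 0.0, 'width': 0.08566622318929724}
```

View pics/scene0.png

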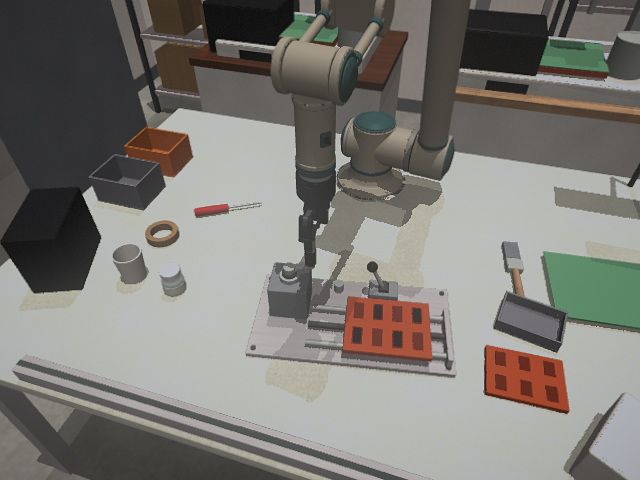

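View pics/side0.png

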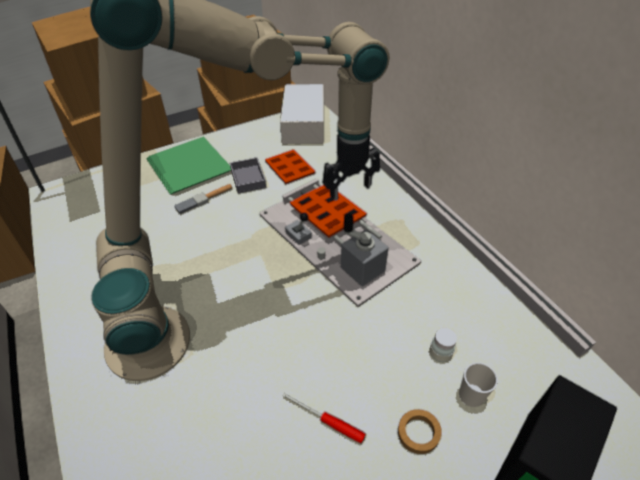

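The scene view shows the plate with corners near (265,277), (447,290), (455,371) and (248,355), the lever ball at (372,267) and the crank hub at (289,270). The side view shows the black knob at (349,220), the hub at (366,240) and plate corners at (262,213), (357,303), (420,262) and (317,182).

```bash
python3 - <<'E'
from h import *
a=cv2.imread('pics/scene0.png')[235:385,235:470]; b=cv2.imread('pics/side0.png')[170:310,250:430]
a=cv2.resize(a,None,fx=3.4,fy=3.4,interpolation=cv2.INTER_CUBIC)
b=cv2.resize(b,None,fx=4,fy=4,interpolation=cv2.INTER_CUBIC)
cv2.imwrite('pics/a.png',a);cv2.imwrite('pics/b.png',b)
E
```

```text
(no output)
```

View pics/a.png

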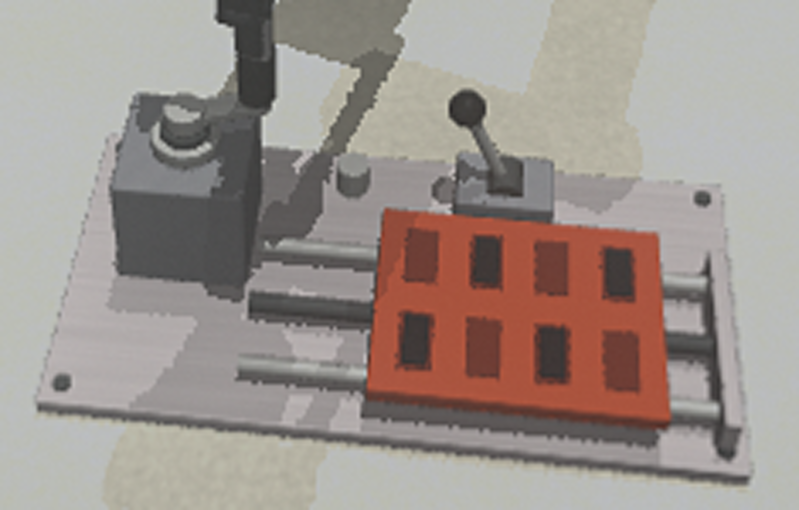

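View pics/b.png

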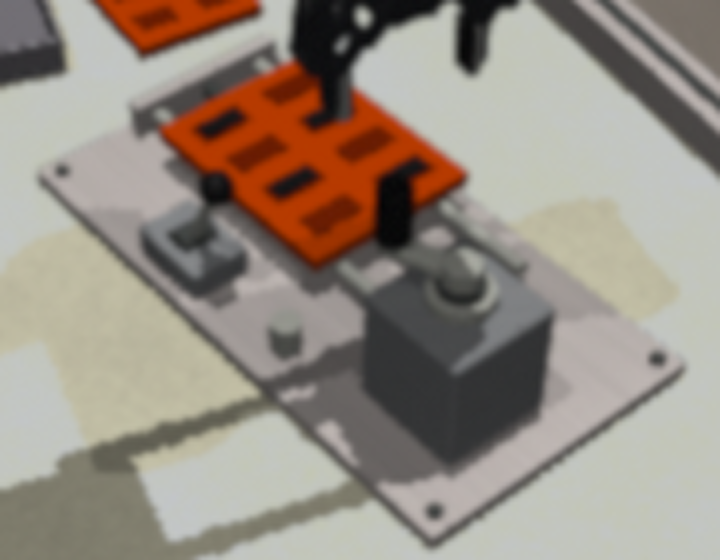

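The enlarged scene crop shows the plate corners, the lever ball at (467,107), the knob partly behind the finger near (257,75) and the hub. In the side crop the knob spans (396,172) to (392,245), the ball is at (216,187) and the hub at (463,275).

```bash
python3 - <<'E'
from h import *
cs,cd=calibration('scene'),calibration('side')
A=lambda u,v:(235+(u+.5)/3.4-.5,235+(v+.5)/3.4-.5)
B=lambda u,v:(250+(u+.5)/4-.5,170+(v+.5)/4-.5)
P=[(-120,-230),(-120,230),(120,230),(120,-230)]
src=[];dst=[]
for p,q in zip(P,[(110,138),(720,186),(750,468),(38,402)]):
    w=onz(cs,*A(*q),.014); print('sc',p,w.round(4)); src.append(p);dst.append(w[:2])
for p,q in zip([P[1],P[0],P[3]],[(40,174),(432,542),(684,368)]):
    w=onz(cd,*B(*q),.014); print('sd',p,w.round(4)); src.append(p);dst.append(w[:2])
s=np.array(src)/1000;d=np.array(dst)
sc,dc=s.mean(0),d.mean(0);H=(s-sc).T@(d-dc);th=np.arctan2(H[0,1]-H[1,0],H[0,0]+H[1,1])
R=np.array([[np.cos(th),-np.sin(th)],[np.sin(th),np.cos(th)]]);t=dc-R@sc
print('th',th,np.degrees(th),'t',t,'res',((s@R.T+t)-d).round(4).tolist())
np.savez('pose.npz',R=R,t=t,th=th)
f=lambda x,y:(R@np.array([x,y])/1000+t).round(4)
print('axis',f(-30,-150),'pivot',f(-85,70),'jig',f(35,80))
print('ball',tri(cs,A(467,107),cd,B(216,187)))
print('knob side z165',onz(cd,*B(394,209),.165), 'scene bottom z.142',onz(cs,*A(257,100),.142))
print('ball clamped',f(-85,70-38.4),'open',f(-85,70+38.4))
E
```

```text
sc (-120, -230) [ 0.5163 -0.1546  0.014 ]
sc (-120, 230) [0.4283 0.293  0.014 ]
sc (120, 230) [0.6589 0.3359 0.014 ]
sc (120, -230) [ 0.7472 -0.1114  0.014 ]
sd (-120, 230) [0.4278 0.2888 0.014 ]
sd (-120, -230) [ 0.5086 -0.1593  0.014 ]
sd (120, -230) [ 0.7405 -0.117   0.014 ]
th 0.18561978985339062 10.635230552704543 t [0.58615816 0.08907966] res [[-0.0057, -0.0045], [-0.0025, 0.0], [0.0027, 0.0014], [-0.0007, -0.0034], [-0.002, 0.0042], [0.0021, 0.0001], [0.006, 0.0022]]
axis [ 0.5844 -0.0639] pivot [0.4897 0.1422] jig [0.6058 0.1742]
ball (array([0.49599821, 0.11139211, 0.10995219]), np.float64(0.0010050247540136052))
knob side z165 [ 0.5595622  -0.01704037  0.165     ] scene bottom z.142 [ 0.56214039 -0.01953897  0.142     ]
ball clamped [0.4968 0.1044] open [0.4826 0.1799]
```

>>> apply_moves --steps '[-1,1.4,0,-7,-2,2.8,0,-14,-3,4.2,0,-21,-4,5.6,0,-28,-5,7,0,-35,-6,8.4,0,-42,-7,9.8,0,-49,-7.9,11.1,0,-56]' --jaw 120 --newtons 20

```text
clock: 0.77
position: [0.495, 0.1117, 0.2309]
ee_rot: [-0.0, 0.957, 0.29, -0.001]
contact_force: [-0.3, 1.2, 1.0]
width: 0.0454
gripper_force: 0.0
```

>>> apply_moves --steps '[0,0,-1,-7,0,0,-2,-14,0,0,-3,-21,0,0,-4,-23.4,0,0,-5,-23.4,0,0,-6,-23.4,0,0,-6,-23.4,0,0,-6,-23.4]'

```text
clock: 1.43
position: [0.4956, 0.1109, 0.1706]
ee_rot: [0.0, 0.996, 0.093, -0.001]
contact_force: [0.3, 0.2, -0.0]
width: 0.0453
gripper_force: 0.0
```

```bash
python3 - <<'E'
from h import *
im,c=save('wrist','w1.png'); print(c['xyz'],c['rotation'])
im,c=save('side','s1.png')
a=np.hstack([cv2.imread('pics/w1.png'),cv2.resize(cv2.imread('pics/s1.png')[170:310,250:430],(617,480))])
cv2.imwrite('pics/w1b.png',cv2.resize(a,(800,306)))
E
```

```text
[0.56375623 0.12457069 0.31238638] [ 0.76245145 -0.10722631  0.08858651 -0.63191988]
```

View pics/w1b.png

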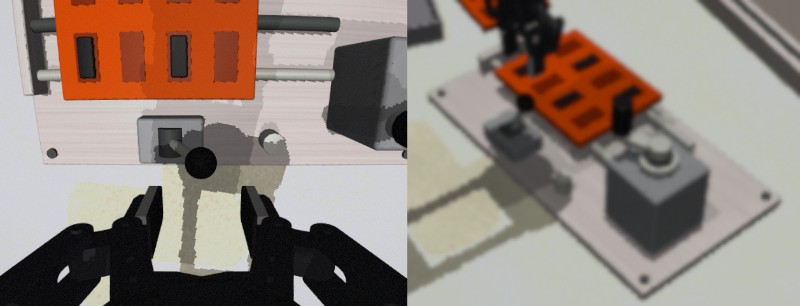

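The wrist view shows the ball at about (201,162), centred between the fingers, which are at columns 150 and 250. I'll cast it onto the plane to fine-check.

```bash
python3 - <<'E'
from h import *
c=calibration('wrist');k=1257/800
print(onz(c,201*k,162.5*k,.108))
im=get_image('wrist');m=(im.max(2)<60).astype(np.uint8);m[300:]=0
n,l,s,ce=cv2.connectedComponentsWithStats(m)
for i in range(1,n):
    if s[i,4]>300: print(s[i],ce[i],onz(c,*ce[i],.108))
E
```

```text
[0.49741093 0.11223936 0.108     ]
[  38    0   51  151 2888] [56.89889197 70.41274238] [0.5653934  0.25081146 0.108     ]
[404  39 126  14 780] [459.28205128  46.88846154] [0.60905425 0.06580555 0.108     ]
[ 268   58   28   66 1689] [281.10301954  90.47542925] [0.57402311 0.14317446 0.108     ]
[ 121   60   31   66 1658] [136.2575392   92.36067551] [0.56136786 0.2109604  0.108     ]
[  512    61   100   174 12085] [560.63930492 143.45676458] [0.57666787 0.00408576 0.108     ]
[ 603  173   37   62 1585] [624.2384858  202.20630915] [ 0.55539223 -0.04051422  0.108     ]
[221 183  98   7 324] [271.62962963 184.7037037 ] [0.52934196 0.14040042 0.108     ]
[249 202  41  48 996] [265.79919679 228.31927711] [0.50685926 0.13980473 0.108     ]
[ 290  211   51   71 2017] [314.87654933 256.27119484] [0.49681744 0.11262358 0.108     ]
```

>>> apply_moves --steps '[0.1,0.1,-2,0,0.1,0.1,-4,0,0.1,0.1,-6,0,0.1,0.1,-7.4,0,0.1,0.1,-7.4,0]'

```text
clock: 2.0
position: [0.4953, 0.1118, 0.0953]
ee_rot: [0.0, 0.996, 0.092, -0.002]
contact_force: [-1.1, 0.0, -0.8]
width: 0.0452
gripper_force: 0.0
```

>>> apply_moves --steps '[-0.18,0.98,0,0,-0.37,1.96,0,0,-0.55,2.95,0,0,-0.74,3.93,0,0,-0.92,4.9,0,0,-1.11,5.9,0,0,-1.2,6.4,0,0,-1.29,6.88,0,0]'

```text
clock: 2.67
position: [0.4837, 0.1818, 0.0973]
ee_rot: [0.0, 0.996, 0.093, -0.0]
contact_force: [0.2, -0.6, -1.2]
width: 0.0453
gripper_force: 0.5
```

>>> apply_moves --steps '[-0.06,0.3,0,0,-0.11,0.6,0,0,-0.11,0.6,0,0]'

```text
clock: 2.92
position: [0.4827, 0.1872, 0.0971]
ee_rot: [-0.0, 0.996, 0.092, -0.0]
contact_force: [-0.2, 0.3, -0.7]
width: 0.0451
gripper_force: 0.0
```

>>> apply_moves --steps '[-0.03,0.15,0,0,-0.06,0.3,0,0,-0.06,0.3,0,0]'

```text
clock: 3.17
position: [0.4824, 0.1897, 0.0973]
ee_rot: [0.0, 0.996, 0.092, -0.0]
contact_force: [-0.8, -0.4, -0.0]
width: 0.0454
gripper_force: 0.2
```

>>> apply_moves --steps '[-0.03,0.15,0,0,-0.06,0.3,0,0,-0.06,0.3,0,0]'

```text
clock: 3.42
position: [0.482, 0.1916, 0.0972]
ee_rot: [0.001, 0.996, 0.093, -0.0]
contact_force: [1.5, -4.6, -1.8]
width: 0.0455
gripper_force: 2.4
```

```bash
python3 - <<'E'
from h import *
im,c=save('wrist','w2.png'); save('side','s2.png')
a=np.hstack([cv2.imread('pics/w2.png'),cv2.resize(cv2.imread('pics/s2.png')[170:310,250:430],(617,480))])
cv2.imwrite('pics/w2b.png',cv2.resize(a,(800,306)))
print(get_state()['contact_force'])
E
```

```text
[ 1.54810679 -4.95518902 -0.61234792]
```

View pics/w2b.png

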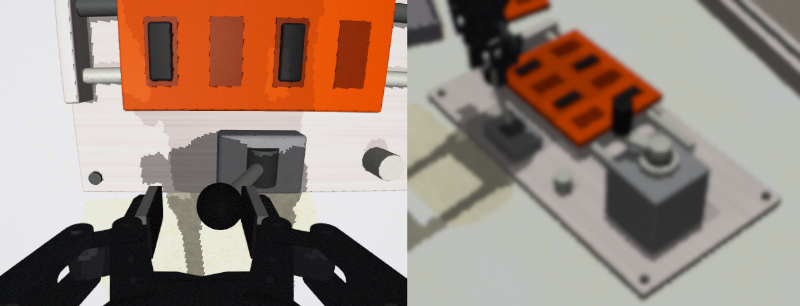

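The lever is at its open stop: a 4.6 N reaction, with the ball at about (218,207) against the trailing finger. I'll back off, rise and move above the crank knob.

>>> apply_moves --steps '[0.1,-0.6,0,0,0.1,-0.6,2,0,0.1,-0.6,5,7,0.1,-0.6,8,14,0.1,-0.6,11,21,0.5,-1.6,13,28,1.5,-4,13.3,35,2.5,-6.5,13.3,42]'

```text
clock: 4.18
position: [0.5082, 0.1285, 0.2331]
ee_rot: [0.0, 0.895, 0.447, 0.003]
contact_force: [0.1, 0.8, 0.4]
width: 0.0454
gripper_force: 0.0
```

>>> apply_moves --steps '[1,-2.3,0,7,2,-4.6,0,14,3,-6.9,0,21,4,-9.2,0,28,4.8,-11.4,0,35,5.4,-13.6,0,42,5.5,-14.3,0,49,5.5,-14.3,0,56]'

```text
clock: 4.85
position: [0.5626, -0.0171, 0.2303]
ee_rot: [0.0, 0.582, 0.813, 0.0]
contact_force: [-0.2, 0.7, 0.2]
width: 0.0453
gripper_force: 0.0
```

>>> apply_moves --steps '[0,0,0,7,0,0,0,8,0,0,0,8]'

```text
clock: 5.1
position: [0.5619, -0.0151, 0.2304]
ee_rot: [-0.0, 0.526, 0.85, 0.0]
contact_force: [0.2, -0.2, -0.4]
width: 0.0451
gripper_force: 0.0
```

```bash
python3 - <<'E'
from h import *
print(calibration('wrist')['xyz'],get_state()['position'])
im,c=save('wrist','w3.png'); im2,c2=save('scene','c3.png'); save('side','s3.png')
a=np.hstack([im[:,:,::-1],cv2.resize(im2[230:350,240:400,::-1],(640,480),interpolation=cv2.INTER_CUBIC)])
cv2.imwrite('pics/w3b.png',cv2.resize(a,(800,300)))
E
```

```text
[0.53033917 0.04790122 0.37231149] [ 0.56189719 -0.01505877  0.23040951]
```

View pics/w3b.png

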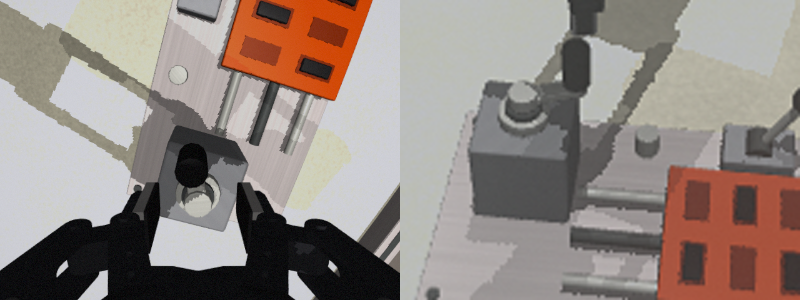

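The wrist view shows the knob at about (191,165) and the hub at (200,203). The zoomed scene crop shows the knob clear of the gripper at (576,67) and the hub cap top at (523,92).

```bash
python3 - <<'E'
from h import *
cs,cd,cw=[calibration(n) for n in('scene','side','wrist')]
def comp(f,x0,y0,x1,y1,t):
    im=cv2.imread('pics/'+f);m=np.zeros(im.shape[:2],np.uint8);m[y0:y1,x0:x1]=(im.max(2)<t)[y0:y1,x0:x1]
    n,l,s,ce=cv2.connectedComponentsWithStats(m)
    for i in range(1,n):
        if s[i,4]>25: print(f,s[i],ce[i].round(1))
comp('c3.png',295,243,325,272,75); comp('s3.png',330,205,365,240,45); comp('w3.png',260,210,350,310,45)
S=lambda u,v:(240+(u+.5)/2.5-.5,230+(v+.5)/2.5-.5)
for z in(.15,.16,.165): print('scene knob',z,onz(cs,*S(576,67),z))
for z in(.15,.16): print('hub scene',z,onz(cs,*S(523,92),z),'wrist',onz(cw,320,326,z),'side',onz(cd,250+463/4,170+262/4,z))
E
```

```text
c3.png [305 245  11  22 217] [309.9 255.8]
s3.png [344 211  11  22 154] [348.5 222.1]
w3.png [316 211  20   7  41] [324.8 214. ]
w3.png [ 279  226   62   82 3140] [306.9 265.3]
scene knob 0.15 [0.43966145 0.32246984 0.15      ]
scene knob 0.16 [0.45051849 0.32113052 0.16      ]
scene knob 0.165 [0.45594702 0.32046087 0.165     ]
hub scene 0.15 [0.48562672 0.2800545  0.15      ] wrist [ 0.5848815  -0.05624109  0.15      ] side [ 0.58113999 -0.06807703  0.15      ]
hub scene 0.16 [0.49587163 0.27928004 0.16      ] wrist [ 0.58242364 -0.05154825  0.16      ] side [ 0.57515894 -0.07637339  0.16      ]
```

```bash
python3 - <<'E'
from h import *
cs,cd,cw=[calibration(n) for n in('scene','side','wrist')]
k=dict(s=(cs,(309.9,255.8)),d=(cd,(348.8,221.8)),w=(cw,(308,266)))
for a,b in('sd','sw','dw'): print(a,b,tri(*k[a],*k[b]))
for q in'sdw': print(q,onz(k[q][0],*k[q][1],.165))
S=lambda u,v:(240+(u-400+.5)/2.5-.5,230+(v+.5)/2.5-.5)
h=dict(s=(cs,S(523,92)),d=(cd,(250+463/4,170+262/4)),w=(cw,(322,325)))
for a,b in('sd','sw','dw'): print('hub',a,b,tri(*h[a],*h[b]))
E
```

```text
s d (array([ 0.56029938, -0.01996255,  0.16693763]), np.float64(0.001102029181663444))
s w (array([ 0.55974017, -0.02059788,  0.1657953 ]), np.float64(0.00016841181430977698))
d w (array([ 0.55958683, -0.01996292,  0.16757364]), np.float64(0.00021970996592370474))
s [ 0.5589628 -0.020949   0.165    ]
d [ 0.56120602 -0.01763335  0.165     ]
w [ 0.55985012 -0.0207733   0.165     ]
hub s d (array([ 0.5849788 , -0.06261331,  0.14351543]), np.float64(0.0001741253129159337))
hub s w (array([ 0.58698519, -0.05982716,  0.1448474 ]), np.float64(0.004191447791837286))
hub d w (array([ 0.58771025, -0.05965172,  0.13986509]), np.float64(0.0009151397563005178))
```

>>> apply_moves --steps '[-0.2,-0.5,-1,0,-0.2,-0.5,-2.5,0,-0.2,-0.5,-4,0,-0.2,-0.5,-5.5,0,-0.2,-0.5,-7,0,-0.2,-0.5,-8.2,0,-0.2,-0.5,-8.2,0]'

```text
clock: 5.83
position: [0.5574, -0.02, 0.1451]
ee_rot: [-0.003, 0.526, 0.851, -0.001]
contact_force: [-0.4, 0.7, -0.0]
width: 0.0453
gripper_force: 0.0
```

>>> apply_moves --steps '[0,0,0,0,0,0,0,0,0,0,0,0,0,0,0,0,0,0,0,0,0,0,0,0]' --jaw 255 --newtons 30

```text
clock: 6.33
position: [0.56, -0.0203, 0.1486]
ee_rot: [0.0, 0.525, 0.851, 0.0]
contact_force: [0.2, -0.1, -1.5]
width: 0.0252
gripper_force: 30.4
```

```bash
cat > arc.py <<'E'
import numpy as np,sys
# arc.py start step rows dx dy : shifts (cm) along clockwise arc, starting command offset from ideal
def arc(a,st,n,R=5.0):
    P=lambda f:R*np.array([np.cos(np.radians(f)),np.sin(np.radians(f))])
    out=[]
    for i in range(1,n+1):
        d=np.round(P(a-st*i),2)-np.round(P(a),2); out+=[round(float(d[0]),2),round(float(d[1]),2),0,0]
    return out
a,st,n,c=float(sys.argv[1]),float(sys.argv[2]),int(sys.argv[3]),int(sys.argv[4])
for i in range(c): print(a-i*st*n,'->',a-(i+1)*st*n,arc(a-i*st*n,st,n))
E
python3 arc.py 120 4 8 1; python3 arc.py 88 2 2 14
```

```text
120.0 -> 88.0 [0.31, 0.16, 0, 0, 0.63, 0.31, 0, 0, 0.95, 0.43, 0, 0, 1.29, 0.52, 0, 0, 1.63, 0.59, 0, 0, 1.98, 0.64, 0, 0, 2.33, 0.67, 0, 0, 2.67, 0.67, 0, 0]
88.0 -> 84.0 [0.18, -0.01, 0, 0, 0.35, -0.03, 0, 0]
84.0 -> 80.0 [0.18, -0.02, 0, 0, 0.35, -0.05, 0, 0]
80.0 -> 76.0 [0.17, -0.03, 0, 0, 0.34, -0.07, 0, 0]
76.0 -> 72.0 [0.17, -0.04, 0, 0, 0.34, -0.09, 0, 0]
72.0 -> 68.0 [0.16, -0.06, 0, 0, 0.32, -0.12, 0, 0]
68.0 -> 64.0 [0.16, -0.07, 0, 0, 0.32, -0.15, 0, 0]
64.0 -> 60.0 [0.16, -0.08, 0, 0, 0.31, -0.16, 0, 0]
60.0 -> 56.0 [0.15, -0.09, 0, 0, 0.3, -0.18, 0, 0]
56.0 -> 52.0 [0.14, -0.1, 0, 0, 0.28, -0.21, 0, 0]
52.0 -> 48.0 [0.13, -0.11, 0, 0, 0.27, -0.22, 0, 0]
48.0 -> 44.0 [0.12, -0.12, 0, 0, 0.25, -0.25, 0, 0]
44.0 -> 40.0 [0.12, -0.12, 0, 0, 0.23, -0.26, 0, 0]
40.0 -> 36.0 [0.11, -0.13, 0, 0, 0.22, -0.27, 0, 0]
36.0 -> 32.0 [0.1, -0.14, 0, 0, 0.19, -0.29, 0, 0]
```

>>> apply_moves --steps '[0.31,0.16,0,0,0.63,0.31,0,0,0.95,0.43,0,0,1.29,0.52,0,0,1.63,0.59,0,0,1.98,0.64,0,0,2.33,0.67,0,0,2.67,0.67,0,0]'

```text
clock: 7.0
position: [0.5871, -0.0132, 0.1485]
ee_rot: [0.0, 0.525, 0.851, 0.0]
contact_force: [-0.7, 1.2, 0.6]
width: 0.0255
gripper_force: 30.6
```

>>> apply_moves --steps '[0.18,-0.01,0,0,0.35,-0.03,0,0]'

```text
clock: 7.17
position: [0.5905, -0.0134, 0.1485]
ee_rot: [0.0, 0.525, 0.851, 0.0]
contact_force: [1.2, 1.9, 0.8]
width: 0.0251
gripper_force: 30.7
```

>>> apply_moves --steps '[0.18,-0.02,0,0,0.35,-0.05,0,0]'

```text
clock: 7.33
position: [0.5939, -0.0139, 0.1485]
ee_rot: [0.0, 0.526, 0.851, 0.001]
contact_force: [-0.2, 2.7, 1.3]
width: 0.025
gripper_force: 30.7
```

>>> apply_moves --steps '[0.17,-0.03,0,0,0.34,-0.07,0,0]'

```text
clock: 7.5
position: [0.5973, -0.0146, 0.1485]
ee_rot: [0.0, 0.526, 0.851, 0.001]
contact_force: [0.5, 2.3, 1.9]
width: 0.0254
gripper_force: 30.7
```

>>> apply_moves --steps '[0.17,-0.04,0,0,0.34,-0.09,0,0]'

```text
clock: 7.67
position: [0.6008, -0.0156, 0.1485]
ee_rot: [0.0, 0.526, 0.851, 0.001]
contact_force: [0.7, 2.9, 1.2]
width: 0.0252
gripper_force: 30.8
```

>>> apply_moves --steps '[0.16,-0.06,0,0,0.32,-0.12,0,0]'

```text
clock: 7.83
position: [0.6042, -0.0168, 0.1485]
ee_rot: [0.0, 0.526, 0.851, 0.001]
contact_force: [1.7, 3.2, 1.5]
width: 0.0255
gripper_force: 30.8
```

>>> apply_moves --steps '[0.16,-0.07,0,0,0.32,-0.15,0,0]'

```text
clock: 8.0
position: [0.6074, -0.0183, 0.1485]
ee_rot: [0.0, 0.526, 0.851, 0.001]
contact_force: [2.1, 4.0, 2.7]
width: 0.0254
gripper_force: 30.9
```

>>> apply_moves --steps '[0.16,-0.08,0,0,0.31,-0.16,0,0]'

```text
clock: 8.17
position: [0.6088, -0.019, 0.1484]
ee_rot: [-0.002, 0.526, 0.851, 0.0]
contact_force: [-2.6, 7.9, 4.8]
width: 0.0252
gripper_force: 31.3
```

>>> apply_moves --steps '[0.15,-0.09,0,0,0.3,-0.18,0,0]'

```text
clock: 8.33
position: [0.6095, -0.0193, 0.1482]
ee_rot: [-0.005, 0.526, 0.851, 0.0]
contact_force: [-6.2, 10.6, 8.1]
width: 0.0252
gripper_force: 31.5
```

>>> apply_moves --steps '[0.14,-0.1,0,0,0.28,-0.21,0,0]'

```text
clock: 8.5
position: [0.6121, -0.0209, 0.1483]
ee_rot: [-0.005, 0.526, 0.851, 0.001]
contact_force: [-5.7, 11.5, 6.4]
width: 0.0253
gripper_force: 31.5
```

```bash
python3 - <<'E'
import numpy as np
from scipy.optimize import least_squares as ls
P=np.array([(.56,-.0203),(.5871,-.0132),(.5905,-.0134),(.5939,-.0139),(.5973,-.0146),(.6008,-.0156),(.6042,-.0168),(.6074,-.0183),(.6088,-.019),(.6095,-.0193),(.6121,-.0209)])*1000
for Q in (P,P[:8]):
    s=ls(lambda c:np.hypot(*(Q-c).T)-50,[585,-63]);print(s.x,s.fun.round(2))
    s2=ls(lambda c:np.hypot(*(Q-c[:2]).T)-c[2],[585,-63,50]);print(s2.x)
    c=s.x;print(np.degrees(np.arctan2(P[:,1]-c[1],P[:,0]-c[0])).round(2))
E
python3 arc.py 52 8 8 1
```

```text
[585.54204356 -63.21359399] [-0.06  0.04  0.06  0.02  0.02 -0.    0.02 -0.05 -0.04  0.02 -0.04]
[585.56443979 -62.63936002  49.4608023 ]
[120.76  88.22  84.32  80.38  76.4   72.23  68.1   64.05  62.25  61.38
  57.89]
[585.57939046 -63.21209146] [-0.04  0.04  0.05  0.01  0.01 -0.01  0.01 -0.07]
[585.54003726 -62.47670848  49.30677845]
[120.8   88.26  84.36  80.42  76.44  72.27  68.14  64.09  62.29  61.42
  57.92]
52.0 -> -12.0 [0.52, -0.47, 0, 0, 0.97, -1.0, 0, 0, 1.33, -1.59, 0, 0, 1.62, -2.23, 0, 0, 1.81, -2.9, 0, 0, 1.91, -3.59, 0, 0, 1.91, -4.29, 0, 0, 1.81, -4.98, 0, 0]
```

The slack ended and drive began at a loaded TCP angle of about 61.7°. The force along the turn went from 0 to 10.5 N, and the fitted circle centre is (585.5, −63.2) mm. I'll now drive in calls of 64° and watch the forces.

>>> apply_moves --steps '[0.57,-0.43,0,0,1.02,-0.96,0,0,1.38,-1.55,0,0,1.67,-2.19,0,0,1.86,-2.86,0,0,1.96,-3.55,0,0,1.96,-4.25,0,0,1.86,-4.94,0,0]'

```text
clock: 9.17
position: [0.6352, -0.0704, 0.1484]
ee_rot: [-0.001, 0.526, 0.851, 0.003]
contact_force: [3.0, 11.1, 1.9]
width: 0.025
gripper_force: 30.9
```

```bash
python3 arc.py -12 8 8 3;python3 arc.py -204 8 8 3; python3 - <<'E'
from h import *
s=get_state();p=s['position']*1000-np.array([585.5,-63.2,0]);print(p,np.hypot(p[0],p[1]),np.degrees(np.arctan2(p[1],p[0])),s['contact_force'],s['clock'])
E
```

```text
-12.0 -> -76.0 [-0.19, -0.67, 0, 0, -0.48, -1.31, 0, 0, -0.84, -1.9, 0, 0, -1.29, -2.43, 0, 0, -1.81, -2.9, 0, 0, -2.39, -3.29, 0, 0, -3.02, -3.6, 0, 0, -3.68, -3.81, 0, 0]
-76.0 -> -140.0 [-0.69, -0.12, 0, 0, -1.38, -0.15, 0, 0, -2.08, -0.07, 0, 0, -2.76, 0.09, 0, 0, -3.4, 0.36, 0, 0, -4.01, 0.7, 0, 0, -4.56, 1.13, 0, 0, -5.04, 1.64, 0, 0]
-140.0 -> -204.0 [-0.41, 0.56, 0, 0, -0.74, 1.18, 0, 0, -0.98, 1.83, 0, 0, -1.12, 2.51, 0, 0, -1.17, 3.21, 0, 0, -1.12, 3.91, 0, 0, -0.98, 4.59, 0, 0, -0.74, 5.24, 0, 0]
-204.0 -> -268.0 [0.33, 0.62, 0, 0, 0.74, 1.18, 0, 0, 1.22, 1.69, 0, 0, 1.77, 2.12, 0, 0, 2.38, 2.46, 0, 0, 3.02, 2.73, 0, 0, 3.7, 2.89, 0, 0, 4.4, 2.97, 0, 0]
-268.0 -> -332.0 [0.69, -0.03, 0, 0, 1.38, -0.15, 0, 0, 2.04, -0.36, 0, 0, 2.67, -0.67, 0, 0, 3.25, -1.06, 0, 0, 3.77, -1.53, 0, 0, 4.22, -2.06, 0, 0, 4.58, -2.65, 0, 0]
-332.0 -> -396.0 [0.29, -0.64, 0, 0, 0.48, -1.31, 0, 0, 0.58, -2.0, 0, 0, 0.58, -2.7, 0, 0, 0.48, -3.39, 0, 0, 0.29, -4.06, 0, 0, 0.0, -4.7, 0, 0, -0.36, -5.29, 0, 0]
[ 49.69967924  -7.16842024 148.42903679] 50.21398575873191 -8.20743920143613 [ 2.96268191 11.12632699  1.86963053] 9.1667
```

>>> apply_moves --steps '[-0.19,-0.67,0,0,-0.48,-1.31,0,0,-0.84,-1.9,0,0,-1.29,-2.43,0,0,-1.81,-2.9,0,0,-2.39,-3.29,0,0,-3.02,-3.6,0,0,-3.68,-3.81,0,0]'

```text
clock: 9.83
position: [0.6012, -0.1108, 0.1486]
ee_rot: [0.003, 0.526, 0.851, 0.003]
contact_force: [10.1, 6.3, -2.4]
width: 0.025
gripper_force: 30.8
```

>>> apply_moves --steps '[-0.69,-0.12,0,0,-1.38,-0.15,0,0,-2.08,-0.07,0,0,-2.76,0.09,0,0,-3.4,0.36,0,0,-4.01,0.7,0,0,-4.56,1.13,0,0,-5.04,1.64,0,0]'

```text
clock: 10.5
position: [0.5515, -0.0996, 0.1488]
ee_rot: [0.006, 0.525, 0.851, -0.001]
contact_force: [9.3, -6.5, -4.9]
width: 0.0253
gripper_force: 30.5
```

>>> apply_moves --steps '[-0.41,0.56,0,0,-0.74,1.18,0,0,-0.98,1.83,0,0,-1.12,2.51,0,0,-1.17,3.21,0,0,-1.12,3.91,0,0,-0.98,4.59,0,0,-0.74,5.24,0,0]'

```text
clock: 11.17
position: [0.5378, -0.0484, 0.1483]
ee_rot: [0.001, 0.525, 0.851, -0.006]
contact_force: [-4.7, -9.9, 2.8]
width: 0.0255
gripper_force: 31.3
```

>>> apply_moves --steps '[0.33,0.62,0,0,0.74,1.18,0,0,1.22,1.69,0,0,1.77,2.12,0,0,2.38,2.46,0,0,3.02,2.73,0,0,3.7,2.89,0,0,4.4,2.97,0,0]'

```text
clock: 11.83
position: [0.577, -0.0138, 0.148]
ee_rot: [-0.006, 0.525, 0.851, -0.004]
contact_force: [-11.4, 3.1, 9.1]
width: 0.0252
gripper_force: 32.0
```

>>> apply_moves --steps '[0.69,-0.03,0,0,1.38,-0.15,0,0,2.04,-0.36,0,0,2.67,-0.67,0,0,3.25,-1.06,0,0,3.77,-1.53,0,0,4.22,-2.06,0,0,4.58,-2.65,0,0]'

```text
clock: 12.5
position: [0.6275, -0.0359, 0.1483]
ee_rot: [-0.004, 0.526, 0.851, 0.002]
contact_force: [-2.2, 11.7, 4.6]
width: 0.0252
gripper_force: 31.6
```

>>> apply_moves --steps '[0.29,-0.64,0,0,0.48,-1.31,0,0,0.58,-2.0,0,0,0.58,-2.7,0,0,0.48,-3.39,0,0,0.29,-4.06,0,0,0.0,-4.7,0,0,-0.36,-5.29,0,0]'

```text
clock: 13.17
position: [0.6279, -0.0901, 0.1485]
ee_rot: [0.001, 0.526, 0.851, 0.003]
contact_force: [5.6, 10.1, 1.4]
width: 0.0253
gripper_force: 31.1
```

```bash
python3 arc.py -396 8 8 3;python3 arc.py -588 8 7 1;python3 arc.py -644 2 4 3; python3 - <<'E'
from h import *
s=get_state();p=s['position']*1000-np.array([585.5,-63.2,0]);print(p,np.hypot(p[0],p[1]),np.degrees(np.arctan2(p[1],p[0])),s['contact_force'],s['clock'])
E
```

```text
-396.0 -> -460.0 [-0.45, -0.53, 0, 0, -0.97, -1.0, 0, 0, -1.55, -1.39, 0, 0, -2.18, -1.7, 0, 0, -2.84, -1.91, 0, 0, -3.53, -2.03, 0, 0, -4.22, -2.06, 0, 0, -4.92, -1.98, 0, 0]
-460.0 -> -524.0 [-0.68, 0.16, 0, 0, -1.32, 0.43, 0, 0, -1.93, 0.77, 0, 0, -2.48, 1.2, 0, 0, -2.96, 1.71, 0, 0, -3.37, 2.27, 0, 0, -3.7, 2.89, 0, 0, -3.94, 3.54, 0, 0]
-524.0 -> -588.0 [-0.14, 0.68, 0, 0, -0.19, 1.38, 0, 0, -0.14, 2.08, 0, 0, 0.0, 2.76, 0, 0, 0.24, 3.41, 0, 0, 0.57, 4.03, 0, 0, 0.98, 4.59, 0, 0, 1.46, 5.1, 0, 0]
-588.0 -> -644.0 [0.55, 0.43, 0, 0, 1.16, 0.77, 0, 0, 1.8, 1.04, 0, 0, 2.48, 1.2, 0, 0, 3.18, 1.28, 0, 0, 3.87, 1.25, 0, 0, 4.56, 1.13, 0, 0]
-644.0 -> -652.0 [0.17, -0.04, 0, 0, 0.34, -0.09, 0, 0, 0.5, -0.15, 0, 0, 0.66, -0.21, 0, 0]
-652.0 -> -660.0 [0.16, -0.07, 0, 0, 0.32, -0.15, 0, 0, 0.48, -0.23, 0, 0, 0.63, -0.31, 0, 0]
-660.0 -> -668.0 [0.15, -0.09, 0, 0, 0.3, -0.18, 0, 0, 0.44, -0.28, 0, 0, 0.58, -0.39, 0, 0]
[ 42.42892534 -26.93028383 148.4817141 ] 50.253894302484234 -32.403917017238946 [ 5.63009033 10.11547098  1.43537096] 13.1667
```

>>> apply_moves --steps '[-0.45,-0.53,0,0,-0.97,-1.0,0,0,-1.55,-1.39,0,0,-2.18,-1.7,0,0,-2.84,-1.91,0,0,-3.53,-2.03,0,0,-4.22,-2.06,0,0,-4.92,-1.98,0,0]'

```text
clock: 13.83
position: [0.5815, -0.113, 0.1488]
ee_rot: [0.005, 0.526, 0.851, 0.002]
contact_force: [12.3, 3.8, -3.2]
width: 0.025
gripper_force: 30.9
```

>>> apply_moves --steps '[-0.68,0.16,0,0,-1.32,0.43,0,0,-1.93,0.77,0,0,-2.48,1.2,0,0,-2.96,1.71,0,0,-3.37,2.27,0,0,-3.7,2.89,0,0,-3.94,3.54,0,0]'

```text
clock: 14.5
position: [0.5397, -0.0827, 0.1487]
ee_rot: [0.005, 0.525, 0.851, -0.004]
contact_force: [4.0, -9.8, -2.5]
width: 0.025
gripper_force: 30.9
```

>>> apply_moves --steps '[-0.14,0.68,0,0,-0.19,1.38,0,0,-0.14,2.08,0,0,0.0,2.76,0,0,0.24,3.41,0,0,0.57,4.03,0,0,0.98,4.59,0,0,1.46,5.1,0,0]'

```text
clock: 15.17
position: [0.5476, -0.0304, 0.1481]
ee_rot: [-0.002, 0.525, 0.851, -0.006]
contact_force: [-8.8, -7.6, 7.2]
width: 0.0254
gripper_force: 31.8
```

>>> apply_moves --steps '[0.55,0.43,0,0,1.16,0.77,0,0,1.8,1.04,0,0,2.48,1.2,0,0,3.18,1.28,0,0,3.87,1.25,0,0,4.56,1.13,0,0]'

```text
clock: 15.75
position: [0.5913, -0.0135, 0.1481]
ee_rot: [-0.006, 0.525, 0.851, -0.003]
contact_force: [-10.2, 7.2, 9.3]
width: 0.0254
gripper_force: 32.1
```

```bash
cat > ang.py <<'E'
from h import *
s=get_state();p=s['position']*1000-np.array([585.5,-63.2,0]);a=np.arctan2(p[1],p[0]);f=s['contact_force']
print('r',np.hypot(p[0],p[1]).round(2),'ang',np.degrees(a).round(2),'Ft',(f[0]*np.sin(a)-f[1]*np.cos(a)).round(2),'f',f.round(1),s['clock'])
E
python3 ang.py
```

```text
r 50.08 ang 83.39 Ft -10.92 f [-10.2   7.2   9.3] 15.75
```

>>> apply_moves --steps '[0.17,-0.04,0,0,0.34,-0.09,0,0,0.5,-0.15,0,0,0.66,-0.21,0,0]'

```text
clock: 16.08
position: [0.5988, -0.015, 0.1481]
ee_rot: [-0.006, 0.525, 0.851, -0.001]
contact_force: [-9.4, 8.2, 7.9]
width: 0.0252
gripper_force: 32.1
```

>>> apply_moves --steps '[0.16,-0.07,0,0,0.32,-0.15,0,0,0.32,-0.15,0,0,0.32,-0.15,0,0]'

```text
clock: 16.42
position: [0.6028, -0.0162, 0.1482]
ee_rot: [-0.005, 0.525, 0.851, -0.001]
contact_force: [-6.9, 7.7, 8.1]
width: 0.0249
gripper_force: 32.0
```

```bash
python3 ang.py
```

```text
r 50.07 ang 69.79 Ft -9.15 f [-6.9  7.7  8.1] 16.4167
```

>>> apply_moves --steps '[0,0,0,0,0,0,0,0,0,0,0,0,0,0,0,0]'

```text
clock: 16.75
position: [0.6028, -0.0162, 0.1482]
ee_rot: [-0.005, 0.525, 0.851, -0.001]
contact_force: [-7.6, 8.7, 7.8]
width: 0.0253
gripper_force: 32.0
```

```bash
python3 ang.py; python3 arc.py -656 1 2 4
```

```text
r 50.09 ang 69.82 Ft -10.11 f [-7.6  8.7  7.8] 16.75
-656.0 -> -658.0 [0.08, -0.03, 0, 0, 0.16, -0.08, 0, 0]
-658.0 -> -660.0 [0.07, -0.04, 0, 0, 0.15, -0.08, 0, 0]
-660.0 -> -662.0 [0.08, -0.04, 0, 0, 0.15, -0.09, 0, 0]
-662.0 -> -664.0 [0.07, -0.05, 0, 0, 0.15, -0.09, 0, 0]
```

>>> apply_moves --steps '[0.08,-0.03,0,0,0.16,-0.08,0,0,0.31,-0.16,0,0,0.46,-0.25,0,0,0.46,-0.25,0,0]'

```text
clock: 17.17
position: [0.6078, -0.0184, 0.1482]
ee_rot: [-0.005, 0.525, 0.851, -0.0]
contact_force: [-6.0, 9.3, 6.7]
width: 0.0249
gripper_force: 32.0
```

```bash
python3 ang.py
```

```text
r 50.04 ang 63.53 Ft -9.53 f [-6.   9.3  6.7] 17.1667
```

>>> apply_moves --steps '[0.06,-0.04,0,0,0.12,-0.08,0,0,0.12,-0.08,0,0,0.12,-0.08,0,0]'

```text
clock: 17.5
position: [0.609, -0.019, 0.1482]
ee_rot: [-0.005, 0.525, 0.851, -0.0]
contact_force: [-6.3, 9.7, 7.2]
width: 0.0252
gripper_force: 32.0
```

```bash
python3 ang.py
```

```text
r 50.07 ang 61.99 Ft -10.14 f [-6.3  9.7  7.2] 17.5
```

>>> apply_moves --steps '[-0.13,0.08,0,0,-0.26,0.16,0,0,-0.38,0.23,0,0,-0.38,0.23,0,0]'

```text
clock: 17.83
position: [0.6084, -0.0187, 0.1484]
ee_rot: [-0.001, 0.525, 0.851, -0.0]
contact_force: [-1.2, 5.5, 4.0]
width: 0.0254
gripper_force: 31.4
```

```bash
python3 ang.py
```

```text
r 50.05 ang 62.83 Ft -3.6 f [-1.2  5.5  4. ] 17.8333
```

>>> apply_moves --steps '[-0.03,0.12,0,0,-0.05,0.23,0,0,-0.05,0.23,0,0]'

```text
clock: 18.08
position: [0.6082, -0.0183, 0.1482]
ee_rot: [0.0, 0.525, 0.851, -0.001]
contact_force: [-1.1, -0.7, 3.3]
width: 0.0251
gripper_force: 31.5
```

```bash
python3 ang.py
```

```text
r 50.32 ang 63.13 Ft -0.61 f [-1.1 -0.7  3.3] 18.0833
```

>>> apply_moves --steps '[0,0,0,0,0,0,0,0,0,0,0,0,0,0,0,0,0,0,1,0,0,0,3,0,0,0,5.5,0,0,0,8,0]' --jaw 120 --newtons 20

```text
clock: 18.75
position: [0.6085, -0.0169, 0.2294]
ee_rot: [-0.0, 0.525, 0.851, -0.0]
contact_force: [-0.3, -0.8, -0.1]
width: 0.0452
gripper_force: 0.0
```

```bash
python3 - <<'E'
from h import *
cs,cd=calibration('scene'),calibration('side')
im,c=save('scene','c4.png'); im2,c2=save('side','s4.png')
a=np.hstack([cv2.resize(im[230:350,270:430,::-1],(640,480),interpolation=cv2.INTER_CUBIC),cv2.resize(im2[170:290,280:440,::-1],(640,480),interpolation=cv2.INTER_CUBIC)])
cv2.imwrite('pics/c4b.png',cv2.resize(a,(800,300))); print(get_state()['position'])
E
```

```text
[ 0.61162177 -0.01730731  0.23393219]
```

View pics/c4b.png

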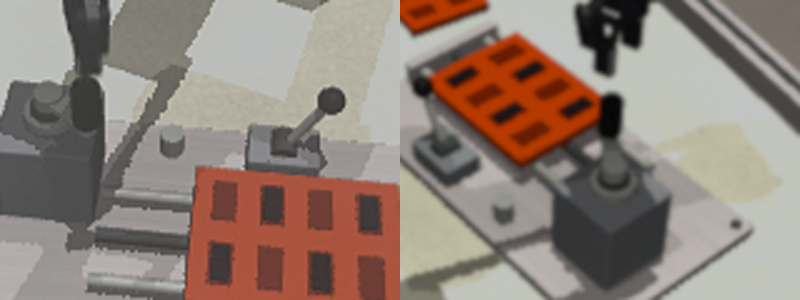

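The knob stands free at its end position and the lever still leans to open, with its ball at (330,100) in the scene half. Next I'll go back to the lever.

>>> apply_moves --steps '[-1,1.6,0,-7,-2.5,4,0,-14,-4,6.4,0,-21,-5.5,8.8,0,-28,-7,11.2,0,-35,-8.5,13.6,0,-42,-10,16,0,-49,-11.4,18,0,-56]'

```text
clock: 19.52
position: [0.4935, 0.1645, 0.2283]
ee_rot: [-0.0, 0.865, 0.502, -0.0]
contact_force: [-0.0, 0.2, -0.1]
width: 0.0451
gripper_force: 0.0
```

>>> apply_moves --steps '[-0.6,1,0,-7,-1.2,1.9,0,-14,-1.2,1.9,0,-21,-1.2,1.9,0,-28,-1.2,1.9,0,-35,-1.2,1.9,-1,-42,-1.2,1.9,-3,-49,-1.2,1.9,-5,-50]'

```text
clock: 20.18
position: [0.4832, 0.1822, 0.1785]
ee_rot: [-0.0, 0.996, 0.09, 0.001]
contact_force: [-0.0, -0.1, -0.9]
width: 0.0452
gripper_force: 0.0
```

>>> apply_moves --steps '[0,0,0,0,0,0,0,0]'

```text
clock: 20.35
position: [0.4819, 0.1819, 0.1777]
ee_rot: [0.0, 0.996, 0.093, -0.001]
contact_force: [0.9, 0.1, 1.0]
width: 0.0456
gripper_force: 0.0
```

```bash
python3 - <<'E'
from h import *
c=calibration('wrist');print(get_state()['position'],get_state()['ee_rot'])
im,c_=save('wrist','w5.png');m=(im.max(2)<60).astype(np.uint8)
cv2.imwrite('pics/w5b.png',im[100:400,120:520,::-1])
m[310:]=0
n,l,s,ce=cv2.connectedComponentsWithStats(m)
for i in range(1,n):
    if s[i,4]>900: print(s[i],ce[i].round(1),onz(c,*ce[i],.106).round(4))
E
```

```text
[0.48193758 0.18186671 0.1776873 ] [ 2.42891449e-04  9.95687970e-01  9.27565706e-02 -1.27514418e-03]
[ 154    0   51  144 1732] [166.9  65.8] [0.5614 0.2712 0.106 ]
[ 239   56   28   65 1620] [252.7  87.4] [0.5585 0.2286 0.106 ]
[ 384   56   28   65 1646] [397.1  87.9] [0.5714 0.1597 0.106 ]
[ 600   77   40  135 3898] [623.9 149. ] [0.5672 0.0348 0.106 ]
[   0  119   29  127 2145] [  9.4 172.7] [0.4948 0.3509 0.106 ]
[ 294  197   50   76 1916] [317.9 247.1] [0.4848 0.1824 0.106 ]
[ 343  197   50   48 1374] [374.2 220.4] [0.5046 0.1562 0.106 ]
```

>>> apply_moves --steps '[0.2,0,-2,0,0.2,0,-4,0,0.2,0,-6,0,0.2,0,-8,0,0.2,0,-8.1,0]'

```text
clock: 20.82
position: [0.4833, 0.1817, 0.0956]
ee_rot: [0.0, 0.996, 0.093, -0.002]
contact_force: [-0.6, -0.1, 0.4]
width: 0.0451
gripper_force: 0.0
```

>>> apply_moves --steps '[0.18,-0.98,0,0,0.37,-1.96,0,0,0.55,-2.95,0,0,0.74,-3.93,0,0,0.92,-4.9,0,0,1.11,-5.9,0,0,1.29,-6.88,0,0,1.44,-7.7,0,0]'

```text
clock: 21.48
position: [0.4992, 0.1036, 0.0973]
ee_rot: [0.0, 0.996, 0.092, -0.0]
contact_force: [0.2, 0.6, -0.5]
width: 0.0453
gripper_force: 0.5
```

>>> apply_moves --steps '[0.03,-0.15,0,0,0.06,-0.3,0,0,0.06,-0.3,0,0]'

```text
clock: 21.73
position: [0.4996, 0.1017, 0.0971]
ee_rot: [0.0, 0.996, 0.092, -0.0]
contact_force: [-0.7, -0.1, 1.2]
width: 0.0452
gripper_force: 0.0
```

>>> apply_moves --steps '[0.03,-0.15,0,0,0.05,-0.25,0,0,0.05,-0.25,0,0]'

```text
clock: 21.98
position: [0.5, 0.0998, 0.0972]
ee_rot: [0.0, 0.996, 0.093, -0.0]
contact_force: [-0.5, -0.2, -0.4]
width: 0.0452
gripper_force: 0.2
```

>>> apply_moves --steps '[0.03,-0.15,0,0,0.05,-0.25,0,0,0.05,-0.25,0,0]'

```text
clock: 22.23
position: [0.5007, 0.0971, 0.0973]
ee_rot: [0.0, 0.996, 0.092, -0.0]
contact_force: [-0.8, 1.0, -0.5]
width: 0.0454
gripper_force: 0.4
```

>>> apply_moves --steps '[0.03,-0.15,0,0,0.05,-0.25,0,0,0.05,-0.25,0,0]'

```text
clock: 22.48
position: [0.5007, 0.0964, 0.0972]
ee_rot: [-0.002, 0.996, 0.092, -0.0]
contact_force: [-1.4, 6.9, -0.8]
width: 0.0453
gripper_force: 3.5
```

>>> apply_moves --steps '[-0.1,0.5,0,0,-0.2,1.0,0,0,-0.2,1.0,0,0,-0.2,1.0,2,0,-0.2,1.0,5,0,-0.2,1.0,8,0,-0.2,1.0,11,0,-0.2,1.0,11,0]'

```text
clock: 23.15
position: [0.5032, 0.1046, 0.2135]
ee_rot: [0.001, 0.996, 0.093, 0.006]
contact_force: [1.4, 0.2, -0.3]
width: 0.0453
gripper_force: 0.0
```

```bash
python3 - <<'E'
from h import *
im,c=save('wrist','w6.png'); im2,c2=save('scene','c6.png')
a=np.hstack([im[:,:,::-1],cv2.resize(im2[230:380,240:440,::-1],(640,480),interpolation=cv2.INTER_CUBIC)])
cv2.imwrite('pics/w6b.png',cv2.resize(a,(800,300)))
s=get_state();print(s['position'],s['contact_force'],s['clock'])
E
```

```text
[0.50016541 0.10439233 0.20879204] [-0.39792401 -0.76567208 -0.28056838] 23.25
```

View pics/w6b.png

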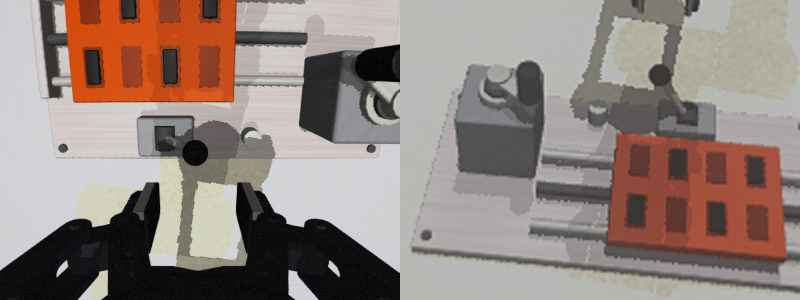

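The lever leans fully over towards the gearbox, with its ball at (659,75) in the scene half. The gripper is clear above it and the crank and socket are undisturbed, so I'm handing in.

```bash
python3 -c "
from rig import *
print(sign_off())"
```

```text
the job is handed in; nothing more can be done
None
```

I opened the clamp to its stop, wound the crank clockwise two full turns from where the screw began to drive (good to about 1° by my measurement), pushed the clamp back to its stop, let go and handed the job in at about 23 s on the robot's clock; no verdict was returned.

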